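# Start up the sample dryer in order

## Task

Start up the little sample dryer on the bench from its row of four controls, in this order: press down the raised far end of the rocker switch until it has tipped right over, then push the large round key fully down so that it stays down, then push the square key fully down in the same way. Leave the small round key alone, and do not pick up, shift or knock over the pan on the dryer or the things standing round it; the job is all pressing. Finish with the hand clear of everything.

Things in the scene. Friction and masses are not known exactly. Their poses are not given: they have to be found in the camera images.
- dryer: White bench dryer, 240 (x) x 262 (y) mm, fixed. Origin: centre of its underside on the bench; x points to its back, z up; yaw varies. Its front deck (top 42 mm) carries four white controls in a row at x = -75 mm, y = +87, +29, -29, -87 mm; which sits in which place varies. Each has a black bezel 46 (x) x 48 (y) mm, top 46 mm above the bench.
- dryer_plate (a point): Centre of the round aluminium plate on the warming block behind the deck. The block is 66 mm high and starts 21 mm in front of the dryer's origin; the plate's top is 71 mm above the bench and the sample pan lying on it reaches 81 mm.
- rocker (a joint): Rocker switch tilt, rad: about 0 = off (near half level, far half standing up by 0.4 rad), 0.4 = fully on (far half level, near half standing up). Stays where it is left; needs about 4 N pressing straight down at the far end.
- rocker_far_end (a point): Point on top of the rocker's far half, 17 mm from the pivot: press straight down here. Rocker: 44 (x) x 26 mm, a shallow V of two flat halves, pivot line at its middle, 54 mm above the bench. Off: the far tip stands at 63 mm, this point at 61 mm. Fully on: the far half is level at 54 mm. Moves with the rocker; while off its axes are parallel to the dryer's.
- big_key (a joint): Large round key travel, m: about 0 = up, 0.006 = fully down. No spring return: it stays where it is pushed to; needs about 3.5 N, then meets a firm stop.
- big_key_top (a point): Centre of the top face of the large round key (36 mm across). 56 mm above the bench when up, 50 mm when fully down. Moves with the key; axes parallel to the dryer's.
- square_key (a joint): Square key travel, m: about 0 = up, 0.006 = fully down. No spring return: it stays where it is pushed to; needs about 3.5 N, then meets a firm stop.
- square_key_top (a point): Centre of the top face of the square key (26 x 26 mm). 56 mm above the bench when up, 50 mm when fully down. Moves with the key; axes parallel to the dryer's.
- small_key (a joint): Small round key travel, m: about 0 = up, 0.006 = fully down; as light as the others and stays down too. Not to be pressed.
- small_key_top (a point): Centre of the top face of the small round key (16 mm across), 56 mm above the bench when up. Moves with the key.
- sample_pan_b: Loose shallow aluminium sample pan, 119 mm across, 9 mm high, lying on the dryer's plate. Origin: centre of its underside. Bystander.
- weight_100: Loose test weight, 22 mm across, 44 mm high, upright on the bench beside the dryer. Origin: centre of its underside. Bystander.
- vial_1: Loose small vial with a white cap, 22 mm across, 50 mm high, upright beside the dryer. Origin: centre of its underside. Bystander.
- crucible_1: Loose crucible, 45 mm across, 32 mm high, upright on the bench in front of the deck. Origin: centre of its underside. Bystander.

How it is judged:
By the outcome, as a careful person would: the job done as asked, in the order asked, and still so for the second after the job is handed in, with the robot touching nothing.
It also fails if it takes over 43 s, if anything falls off the work surface, if the arm or the gripper's body presses on something with over 40 N, if the wrist force passes 120 N, or if a joint passes its speed limit or range.

## Robot

A 7-joint arm with a two-finger parallel gripper is mounted at the origin on a cart in front of the work surface, level with it; the furniture and walls round the work are solid. World frame = base frame: x ahead of the robot, y to its left, z up, the work surface at z = 0. Lengths are in m, angles in rad, forces in N, time in s.
With the tool pointing down it reaches from about 0.4 to 0.85 m from the base axis. Payload 10.4 kg.
Tool frame: the origin (TCP) lies on the mounting face of the last link; the fingertips stand 173 mm ahead of it and the grasp point (between the pads) lies 155 mm ahead of it (manip.tip_extent is the distance from the TCP to the fingertips, in m); z points along the fingers, y is the line along which they close (so a half turn about z gives the same grasp; the last joint's range is limited). The gripper opens to 85 mm and grips with 20 to 120 N. Pads are 22 mm wide; open, the fingers measure 114 mm over their backs; the gripper's body (76 mm by 85 mm) begins 54 mm behind the grasp point. The pads swing forward as they close: fully open they stand 13 mm farther back than shut.
Start: joints at [-1.289, 0.332, -0.065, 1.46, 0.022, 1.35, -0.088], TCP at [0.188, 0.596, 0.405] pointing down, gripper open.
Joint ranges: [-2.6, 2.6], [-0.5, 2.12], [-1.47, 1.34], [0.16, 2.42], [-1.27, 4.41], [0.06, 2.06], [-2.6, 2.6]. Speed limits (rad/s): [2.22, 2.22, 2.79, 2.79, 3.14, 3.14, 3.14].

## Interface

Orientations are given as a unit quaternion [x, y, z, w].
In Python, from workcell import manip gives the robot as it stands.
- The arm moves only by the tool move_arm, never from a script. Its argument "plan" is one flat list of numbers, 7 for each row, row after row: the turn, a rotation vector about the tool's x, y, z in rad, then the shift along the tool's x, y, z in m, then the finger opening in m, from 0 to 0.0854. In form: [ax, ay, az, dx, dy, dz, gripper, ax, ay, az, dx, dy, dz, gripper, ...]. A call has 1 to 12 rows; each row is the pose to reach, as a shift and turn from the pose commanded when the call began, along the tool's axes at that moment; what a row does not reach only later rows make up. A row lasts 1/8 s, in which the tool goes at most 62.5 mm and 10.7 degrees, less where a joint would pass 70% of its speed; a pose out of reach is approached as far as the arm can. A call with a gripper value outside its range is refused whole. The fingers move at their own pace and stop on an object; "squeeze" is the grip in N (left out, the last holds). Time passes only in rows, so rows that repeat a pose let the fingers close. It gives the time, the measured TCP pose, the force, the opening and the grip force at its end, in the units of the state.
- manip.get_obs(): the state, without advancing time (a new reading comes with each control period).
- manip.camera(name): name is "side" or "top"; returns a dict with "color" (400x640x3 uint8, red, green, blue), "fx", "fy", "cx", "cy" (pixels), "cam_to_world" (4x4, takes a point from camera to world coordinates). Camera axes: x right, y down, z forward; pixel columns grow to the right and rows downward; lengths in m; the calibration is good to about 2 mm. A picture is of the moment at which its call begins. There is no depth.
- manip.hand_in(): hands the job in; it is judged then, once.
Trained networks look in a picture, given as the dict that the camera call returned (one of the last four; its "shot" number tells which), for a name from the list of things; names that differ only in an ending like _2 or _b are one class to them, and where a whole thing is asked for, a point or a joint stands for the part that bears it (a point fixed in the world has none). Each returns a list of dicts, best first, with "conf" (0 to 1); they miss things now and then, are a little off and sometimes report something else, mostly with a low value. They report only what shows in the picture. A call takes as long as a camera call.
- manip.look_for(picture, label): "position" ([x, y, z] in m, in the coordinates of the camera as it stood for that picture, good to about 4 mm: the middle of the surface that is visible of it).
- manip.silhouettes(picture, label): "pixels" (400x640 bool, what is visible of it).
- manip.tip_of(picture, label): "position" ([x, y, z] in m, in the coordinates of the camera as it stood for that picture, good to about 4 mm: a listed point, or the origin of a listed thing).
The state is a dict: "clock": time; "joint_pos": joint angles; "joint_velocities": joint speeds; "tau": joint torques, N m; "position": TCP position; "ee_rot": TCP orientation; "ft_force": force on the tool from outside, world axes, zero at the start; "torque": the same for the moment, N m; "grip_width": opening from 0.0 (shut) to 1.0 (fully open); "grasp_force": force on a finger pad.
Only numpy, scipy, OpenCV 4.12 (cv2) and the standard library are available. Lean on these libraries where they do the work, as an engineer would, in place of code of your own. Each camera call takes 0.05 s, during which the arm holds its last target. There are 200 camera calls.

## Working session

There is one attempt and no reset: what is moved stays moved. The work goes in short steps, Python scripts to look and compute and a tool call to move; the robot and the scene stay as the last step left them, time stands still between calls to the robot, and variables do not carry over. Pictures are saved under pics/ and viewed, at most 10 in all, crops included, and the job is handed in when it is done.

Besides the shell and the picture viewer there is one more tool, called after "Call:" by a JSON object that holds its "op" and its "data". move_arm: Moves the arm, as the interface text tells. Its arguments: {"type":"object","properties":{"plan":{"type":"array","items":{"type":"number"}},"squeeze":{"type":"number"}},"required":["plan"]}

```bash
mkdir -p pics; cat > h.py <<'E'
from workcell import manip
import numpy as np, cv2
from scipy.spatial.transform import Rotation as R
def w(p,pos): T=np.array(p["cam_to_world"]); return T[:3,:3]@np.array(pos)+T[:3,3]
def px(p,W):
    T=np.linalg.inv(np.array(p["cam_to_world"])); c=T[:3,:3]@np.array(W)+T[:3,3]
    return p["fx"]*c[0]/c[2]+p["cx"], p["fy"]*c[1]/c[2]+p["cy"]
def onz(p,u,v,z):
    T=np.array(p["cam_to_world"]); d=T[:3,:3]@np.array([(u-p["cx"])/p["fx"],(v-p["cy"])/p["fy"],1]); o=T[:3,3]
    return o+d*(z-o[2])/d[2]
def save(p,n): cv2.imwrite(f"pics/{n}.png",p["color"][:,:,::-1])
E
python3 - <<'E'
from h import *
np.set_printoptions(precision=4,suppress=True)
for c in ("top","side"):
    p=manip.camera(c); save(p,c+"0")
    for l in ["dryer","dryer_plate","rocker_far_end","big_key_top","square_key_top","small_key_top","sample_pan_b","weight_100","vial_1","crucible_1"]:
        for r in manip.tip_of(p,l)[:2]:
            W=w(p,r["position"]); print(c,l,round(r["conf"],2),W,np.round(px(p,W)))
o=manip.get_obs(); print(o["clock"],o["position"],o["ee_rot"],o["ft_force"],manip.tip_extent)
E
```

```text
top dryer 0.94 [ 0.581  -0.007   0.0007] [332. 199.]
top dryer 0.25 [0.4945 0.0038 0.0632] [329. 232.]
top dryer_plate 0.64 [ 0.5462 -0.1043  0.0636] [375. 211.]
top rocker_far_end 0.77 [ 0.542  -0.1068  0.0623] [376. 213.]
top rocker_far_end 0.54 [0.4809 0.0604 0.0545] [305. 238.]
top big_key_top 0.65 [0.4791 0.058  0.0524] [306. 239.]
top square_key_top 0.64 [ 0.5151 -0.0547  0.0587] [354. 224.]
top sample_pan_b 0.66 [ 0.4223 -0.1045 -0.0029] [370. 263.]
top weight_100 0.46 [ 0.437   0.1315 -0.0013] [276. 256.]
top vial_1 0.57 [ 0.528  -0.202  -0.0022] [408. 221.]
top crucible_1 0.76 [ 0.4195 -0.105  -0.0037] [370. 264.]
top crucible_1 0.73 [0.4376 0.1322 0.0016] [276. 255.]
side dryer 0.95 [ 0.5748 -0.0071  0.0018] [335. 241.]
side dryer 0.66 [0.4913 0.0045 0.0572] [295. 228.]
side dryer_plate 0.46 [0.6203 0.0043 0.0686] [352. 205.]
side rocker_far_end 0.77 [ 0.5385 -0.1073  0.0579] [349. 250.]
side big_key_top 0.7 [ 0.4166 -0.1048 -0.0023] [288. 300.]
side big_key_top 0.54 [0.4757 0.0563 0.0539] [276. 219.]
side square_key_top 0.48 [ 0.5119 -0.057   0.0591] [321. 239.]
side small_key_top 0.51 [0.4901 0.0001 0.0548] [296. 230.]
side sample_pan_b 0.75 [0.6188 0.0075 0.0672] [350. 205.]
side weight_100 0.51 [0.4321 0.131  0.0015] [244. 229.]
side vial_1 0.64 [ 0.5306 -0.201   0.001 ] [377. 308.]
side crucible_1 0.9 [ 0.4164 -0.1027 -0.0019] [287. 299.]
1.1 [0.1875 0.5962 0.4048] [0.1518 0.9884 0.     0.    ] [-0.7247 -0.1723  0.1901] 0.1734
```

View pics/top0.png

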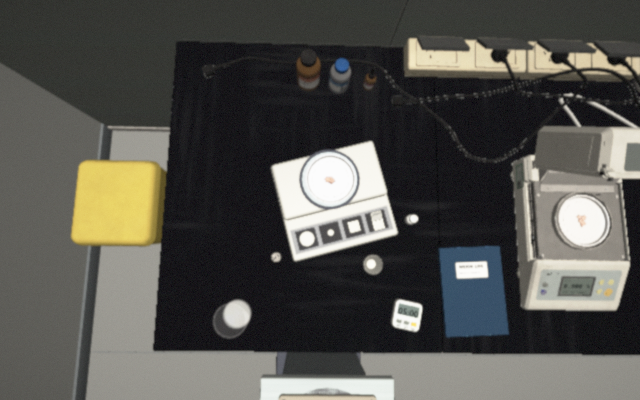

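View pics/side0.png

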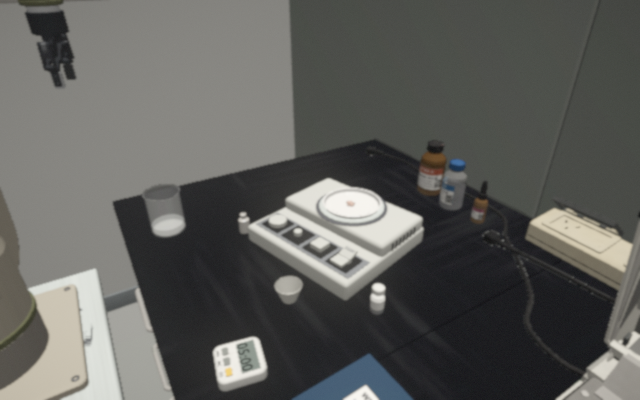

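The top view shows a row of controls: big key (306,239), small key (331,233), square key (354,226) and rocker (377,219). The nets' "pan" at (370,263) is really the crucible, and their "plate" at (375,211) is really the rocker. The weight is at (276,256) and the vial at (411,219). Next I fit the dryer pose to the key blobs from both cameras.

```bash
cat > fit.py <<'E'
from h import *
from scipy.optimize import least_squares
np.set_printoptions(precision=4,suppress=True)
ys=dict(big=.087,small=.029,square=-.029)
def pt(q,x,y,z): c,s=np.cos(q[2]),np.sin(q[2]); return [q[0]+c*x-s*y,q[1]+s*x+c*y,z]
q0=np.array([.576,-.007,.31]); P={c:manip.camera(c) for c in("top","side")}; obs=[]
for c,p in P.items():
    g=cv2.cvtColor(p["color"],cv2.COLOR_RGB2GRAY)
    for n,y in ys.items():
        u,v=px(p,pt(q0,-.075,y,.056)); r=10 if n=="big" else 8
        m=np.zeros_like(g); 
        n_,lab,st,cen=cv2.connectedComponentsWithStats((g>120).astype('uint8'))
        ii=np.argwhere(lab>0); k=ii[np.argmin(((ii-[v,u])**2).sum(1))]; L=lab[tuple(k)]
        print(c,n,np.round([u,v],1),cen[L],st[L])
        if st[L][4]<400: obs.append((c,y,cen[L]))
def res(q,cs=("top","side")): return np.concatenate([np.array(px(P[c],pt(q,-.075,y,.055 if c=="side" else .056)))-o for c,y,o in obs if c in cs])
for cs in (("top",),("side",),("top","side")):
    try:
        s=least_squares(res,q0,args=(cs,)); q=s.x; print(cs,q,s.fun)
    except Exception as e: print(e)
for n,y,x in (("rock",-.087,-.058),("big",.087,-.075),("small",.029,-.075),("square",-.029,-.075),("plate",.04*0,.04)): print(n,np.array(pt(q,x,y,0)))
p=P["top"]; im=cv2.resize(p["color"][190:270,260:430],None,fx=4.5,fy=4.5,interpolation=cv2.INTER_CUBIC)[:,:,::-1].copy()
for x,y,z in [(-.058,-.087,.061),(-.075,.087,.056),(-.075,.029,.056),(-.075,-.029,.056),(-.12,.131,.042),(-.12,-.131,.042),(-.021,-.131,.066),(-.021,.131,.066)]:
    u,v=px(p,pt(q,x,y,z)); cv2.circle(im,(int((u-259.5)*4.5),int((v-189.5)*4.5)),3,(0,0,255),-1)
cv2.imwrite("pics/fit.png",im)
E
python3 fit.py
```

```text
top big [307.9 239. ] [332.7668 197.3939] [ 271  141  127  120 9536]
top small [331.4 231.9] [330.1042 232.1667] [327 229   8   8  48]
top square [354.6 224.8] [353.6039 226.    ] [347 219  14  15 154]
side big [278.  218.4] [339.6662 231.6996] [  238   178   186   120 11031]
side small [299.2 229.1] [339.6662 231.6996] [  238   178   186   120 11031]
side square [322.3 240.7] [339.6662 231.6996] [  238   178   186   120 11031]
('top',) [ 0.575  -0.0072  0.2704] [-0.0074  0.002   0.0075 -0.0021]
need at least one array to concatenate
('top', 'side') [ 0.575  -0.0072  0.2704] [-0.0074  0.002   0.0075 -0.0021]
rock [ 0.5423 -0.1065  0.    ]
big [0.4795 0.0566 0.    ]
small [0.4949 0.0007 0.    ]
square [ 0.5104 -0.0552  0.    ]
plate [0.6135 0.0035 0.    ]
```

View pics/fit.png

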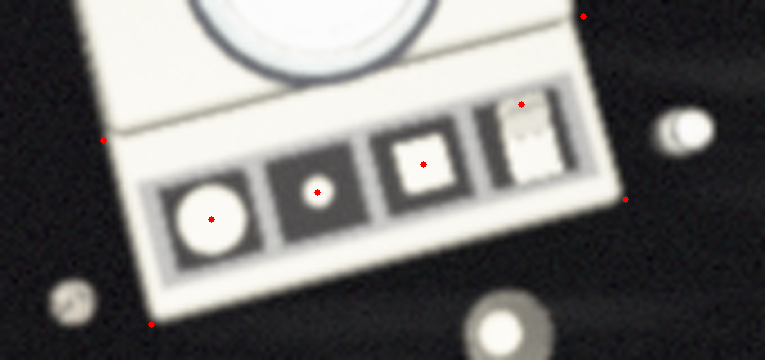

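The fit overlays the controls exactly, with yaw 0.270. The rocker's far point is (0.542,-0.1065), the big key (0.4795,0.0566) and the square key (0.510,-0.055), and the side-camera estimates agree to within 4 mm. Next I move the closed hand above the rocker.

Call:
{"op": "move_arm", "data": {"plan": [0,0,-0.574,-0.549,-0.564,0.05,0,0,0,-0.574,-0.549,-0.564,0.05,0,0,0,-0.574,-0.549,-0.564,0.05,0,0,0,-0.574,-0.549,-0.564,0.05,0,0,0,-0.574,-0.549,-0.564,0.05,0,0,0,-0.574,-0.549,-0.564,0.05,0,0,0,-0.574,-0.549,-0.564,0.05,0,0,0,-0.574,-0.549,-0.564,0.05,0,0,0,-0.574,-0.549,-0.564,0.05,0,0,0,-0.574,-0.549,-0.564,0.05,0,0,0,-0.574,-0.549,-0.564,0.05,0,0,0,-0.574,-0.549,-0.564,0.05,0]}}

```text
clock: 2.7
position: [0.5241, -0.0717, 0.3576]
ee_rot: [-0.134, 0.991, 0.0, 0.001]
ft_force: [1.1, 1.1, -0.3]
grip_width: -0.0
grasp_force: 0.0
```

Call:
{"op": "move_arm", "data": {"plan": [0,0,0,-0.008,-0.038,0,0,0,0,0,-0.008,-0.038,0.03,0,0,0,0,-0.008,-0.038,0.08,0,0,0,0,-0.008,-0.038,0.08,0,0,0,0,-0.008,-0.038,0.08,0]}}

```text
clock: 3.32
position: [0.5419, -0.1046, 0.279]
ee_rot: [-0.134, 0.991, -0.0, 0.001]
ft_force: [-0.0, -0.1, 0.5]
grip_width: 0.003
grasp_force: 0.0
```

```bash
cat > go.py <<'E'
from h import *
import sys
o=manip.get_obs(); r=R.from_quat(o["ee_rot"]); p=np.array(o["position"])
print(o["clock"],"pos",p.round(4),"tip",(p+r.apply([0,0,manip.tip_extent])).round(4),"xaxis deg",np.degrees(np.arctan2(*r.as_matrix()[:2,0][::-1])).round(2),"F",np.round(o["ft_force"],2))
for n,t in dict(rock=(.5423,-.1065),big=(.4795,.0566),square=(.5104,-.0552)).items():
    print(n,r.inv().apply(np.array([*t,p[2]])-p).round(4))
E
python3 go.py
python3 - <<'E'
from h import *
a=[]
p=manip.camera("side"); a.append(cv2.resize(p["color"][130:300,230:430],None,fx=2.6,fy=2.6))
print(px(p,(.5423,-.1065,.061)),px(p,[.5423,-.1065,.105]))
cv2.imwrite("pics/s1.png",a[0][:,:,::-1])
E
```

```text
3.325 pos [ 0.5419 -0.1046  0.279 ] tip [ 0.5422 -0.1046  0.1056] xaxis deg -164.58 F [-0.02 -0.14  0.48]
rock [ 0.0001 -0.002   0.    ]
big [ 1.73e-02  1.72e-01 -1.00e-04]
square [ 0.0172  0.056  -0.0001]
(np.float64(350.8292925780122), np.float64(247.2632918879304)) (np.float64(351.656584378064), np.float64(226.20318438633277))
```

View pics/s1.png

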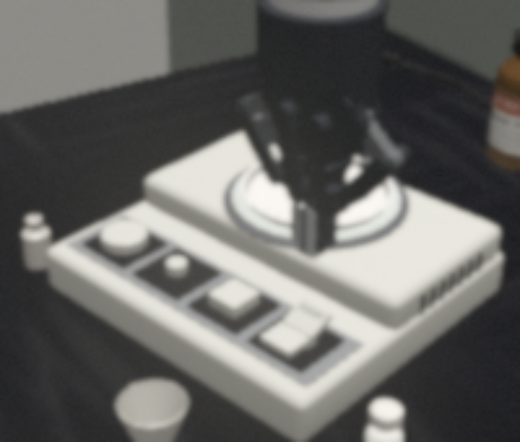

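The fingertips show over the rocker's far half at crop (312,248), which is full-picture (350,225), against a projected (352,226). Now I press down.

Call:
{"op": "move_arm", "data": {"plan": [0,0,0,0,-0.002,0.03,0,0,0,0,0,-0.002,0.038,0,0,0,0,0,-0.002,0.042,0,0,0,0,0,-0.002,0.046,0,0,0,0,0,-0.002,0.049,0,0,0,0,0,-0.002,0.051,0,0,0,0,0,-0.002,0.051,0]}}

```text
clock: 4.25
position: [0.5426, -0.1063, 0.2274]
ee_rot: [-0.134, 0.991, 0.0, 0.001]
ft_force: [1.4, 1.5, 10.4]
grip_width: -0.001
grasp_force: 5.4
```

```bash
python3 go.py
```

```text
4.25 pos [ 0.5426 -0.1063  0.2274] tip [ 0.543  -0.1062  0.054 ] xaxis deg -164.57 F [ 1.41  1.45 10.42]
rock [ 0.0004 -0.0001 -0.    ]
big [ 1.750e-02  1.738e-01 -1.000e-04]
square [ 0.0175  0.0578 -0.0001]
```

Call:
{"op": "move_arm", "data": {"plan": [0,0,0,0,0,0.003,0,0,0,0,0,0,0.003,0,0,0,0,0,0,-0.05,0,0,0,0,0,0,-0.05,0,0,0,0,0.0175,0.174,-0.05,0,0,0,0,0.0175,0.174,-0.05,0,0,0,0,0.0175,0.174,-0.05,0,0,0,0,0.0175,0.174,-0.05,0,0,0,0,0.0175,0.174,-0.05,0,0,0,0,0.0175,0.174,-0.05,0]}}

```text
clock: 5.5
position: [0.4789, 0.0554, 0.276]
ee_rot: [-0.133, 0.991, -0.0, -0.0]
ft_force: [0.7, 0.0, -0.0]
grip_width: -0.0
grasp_force: 0.0
```

```bash
python3 go.py
python3 - <<'E'
from h import *
p=manip.camera("side"); q=manip.camera("top")
a=cv2.resize(p["color"][170:280,230:400],(760,492)); 
cv2.imwrite("pics/s2.png",a[:,:,::-1])
E
```

```text
5.5 pos [0.4789 0.0554 0.276 ] tip [0.4788 0.0553 0.1026] xaxis deg -164.7 F [ 0.69  0.04 -0.04]
rock [-1.840e-02 -1.729e-01  1.000e-04]
big [-0.0009  0.001  -0.    ]
square [-0.0012 -0.115   0.    ]
```

View pics/s2.png

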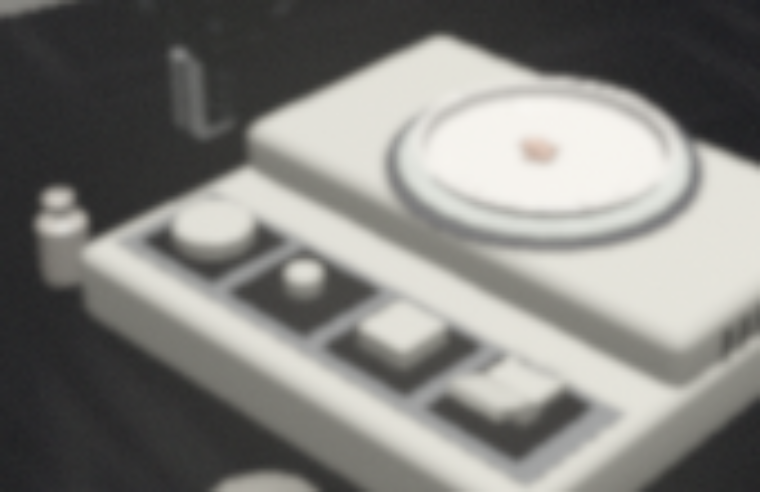

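The rocker, at crop (505,388), now has its near half raised and its far half down. The other controls and the pan are unchanged. Next is the large key.

Call:
{"op": "move_arm", "data": {"plan": [0,0,0,0,0,0.035,0,0,0,0,0,0,0.043,0,0,0,0,0,0,0.047,0,0,0,0,0,0,0.051,0,0,0,0,0,0,0.054,0,0,0,0,0,0,0.056,0,0,0,0,0,0,0.056,0]}}

```text
clock: 6.48
position: [0.4793, 0.0563, 0.2231]
ee_rot: [-0.134, 0.991, 0.001, 0.0]
ft_force: [-15.5, -5.0, 40.3]
grip_width: -0.0
grasp_force: 20.7
```

```bash
python3 go.py
```

```text
6.475 pos [0.4793 0.0563 0.2231] tip [0.4794 0.0565 0.0497] xaxis deg -164.62 F [-15.53  -4.98  40.33]
rock [-0.0176 -0.1736 -0.0002]
big [-0.0003  0.0003  0.    ]
square [-0.0004 -0.1157 -0.0002]
```

The large key is on its stop at 49.7 mm. I lift off and go to the square key.

Call:
{"op": "move_arm", "data": {"plan": [0,0,0,0,0,-0.03,0,0,0,0,0,0,-0.055,0,0,0,0,0,-0.06,-0.055,0,0,0,0,0,-0.116,-0.055,0,0,0,0,0,-0.116,-0.055,0,0,0,0,0,-0.116,-0.055,0,0,0,0,0,-0.116,-0.055,0]}}

```text
clock: 7.35
position: [0.5096, -0.0538, 0.2753]
ee_rot: [-0.135, 0.991, 0.0, 0.0]
ft_force: [0.1, 0.7, -0.7]
grip_width: 0.002
grasp_force: 0.0
```

```bash
python3 go.py
```

```text
7.35 pos [ 0.5096 -0.0538  0.2753] tip [ 0.5096 -0.0537  0.1019] xaxis deg -164.45 F [ 0.06  0.69 -0.66]
rock [-0.0174 -0.0596 -0.    ]
big [-6.000e-04  1.144e-01  1.000e-04]
square [-0.0004 -0.0016 -0.    ]
```

Call:
{"op": "move_arm", "data": {"plan": [0,0,0,0,-0.001,0.035,0,0,0,0,0,-0.001,0.043,0,0,0,0,0,-0.001,0.047,0,0,0,0,0,-0.001,0.051,0,0,0,0,0,-0.001,0.053,0,0,0,0,0,-0.001,0.055,0,0,0,0,0,-0.001,0.055,0]}}

```text
clock: 8.22
position: [0.5104, -0.0561, 0.2232]
ee_rot: [-0.134, 0.991, 0.001, 0.001]
ft_force: [-15.8, 3.6, 38.9]
grip_width: 0.003
grasp_force: 19.3
```

```bash
python3 go.py
```

```text
8.225 pos [ 0.5104 -0.0561  0.2232] tip [ 0.5105 -0.0557  0.0498] xaxis deg -164.59 F [-15.84   3.57  38.94]
rock [-0.0174 -0.0571 -0.0001]
big [-0.0002  0.1168  0.0002]
square [-0.0003  0.0009  0.    ]
```

The square key is on its stop too. I lift straight up, then back away for a clear view.

Call:
{"op": "move_arm", "data": {"plan": [0,0,0,0,0,-0.03,0,0,0,0,0,0,-0.08,0,0,0,0,0,0,-0.14,0,0,0,0,0,0.06,-0.2,0,0,0,0,0,0.12,-0.22,0,0,0,0,0,0.18,-0.22,0,0,0,0,0,0.24,-0.22,0,0,0,0,0,0.28,-0.22,0,0,0,0,0,0.28,-0.22,0,0,0,0,0,0.28,-0.22,0,0,0,0,0,0.28,-0.22,0]}}

```text
clock: 9.6
position: [0.436, 0.2124, 0.4405]
ee_rot: [-0.133, 0.991, 0.0, 0.0]
ft_force: [-0.3, -0.1, -0.7]
grip_width: 0.0
grasp_force: 0.0
```

```bash
python3 go.py
python3 - <<'E'
from h import *
p=manip.camera("side"); b=cv2.imread("pics/side0.png")[:,:,::-1]; q=manip.camera("top"); t=cv2.imread("pics/top0.png")[:,:,::-1]
f=lambda i:cv2.resize(i,(400,300),interpolation=cv2.INTER_CUBIC)
S=(slice(200,300),slice(240,373)); T=(slice(185,275),slice(280,400))
a=np.vstack([np.hstack([f(b[S]),f(p["color"][S])]),np.hstack([f(t[T]),f(q["color"][T])])])
cv2.imwrite("pics/end.png",a[:,:,::-1])
E
```

```text
9.6 pos [0.436  0.2124 0.4405] tip [0.436  0.2125 0.2671] xaxis deg -164.72 F [-0.31 -0.14 -0.73]
rock [-0.0185 -0.3357 -0.    ]
big [-0.0009 -0.1618 -0.    ]
square [-0.0012 -0.2778 -0.    ]
```

View pics/end.png

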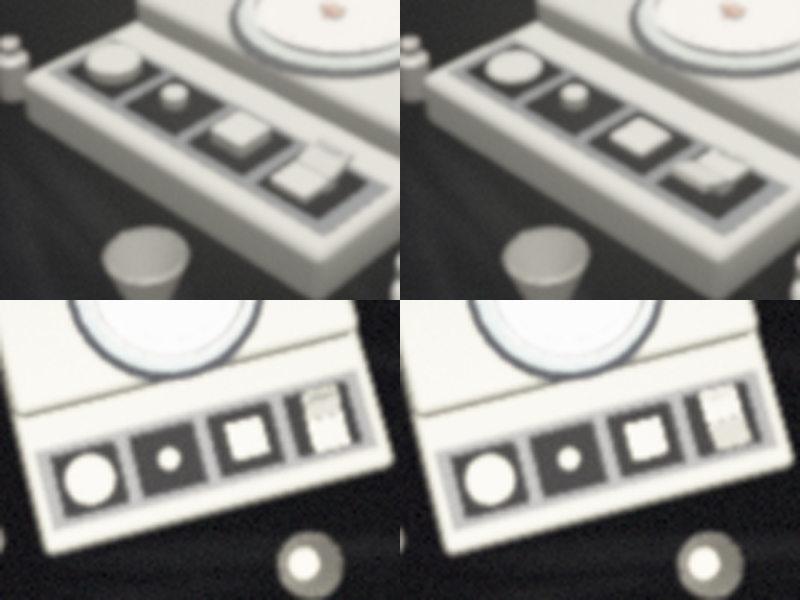

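The before (left) and after (right) pictures show the rocker tipped over, with its shading swapped at (720,415). The big key (513,68) and square key (640,137) sit low. The small key, pan, crucible and weight have not moved.

```bash
python3 -c "
from workcell import manip
print(manip.hand_in())"
```

```text
the job is handed in; nothing more can be done
None
```

The job is done and handed in: the rocker, then the large round key, then the square key were pressed fully down in that order, with the small key and everything nearby left untouched and the hand clear, at about 10 s on the clock.

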